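Unhook a coated board from the drying carousel

TASK

A tacky, freshly coated board on the yellow hanger is due for inspection: turn the free-running drying carousel until the yellow hanger stands in the middle of the gap in its amber guard, then with the red-handled unhooking tool lift the hanger up and off its arm and hang it by its bar on both prongs of the inspection stand. Never touch a hanger or a board with the fingers, drop none, leave the other two boards hanging and the two bottles and the jar where they stand. Finish by putting the tool back upright in its wooden block.

Things in the scene. Friction and masses are not known exactly. Their poses are not given: they have to be found in the camera images.
- drying_stand: Fixed foot of the carousel: grey disc 248 mm across, 12 mm high, with an upright amber guard (radius 119 mm, top at 135 mm) round it, open for 45 deg either side of the disc's -x direction, which roughly faces the robot. Origin: centre of the underside; z up.
- loading_gap (a point): Point in the middle of the guard's gap, 85 mm from the carousel's axis along the stand's -x and 155 mm up: where the centre of a hanger's bar is when its arm stands in the gap. A hanger can be drawn out only here.
- cover_top (a point): Centre of the top of the carousel's clear round dust cover (220 mm across, 4 mm thick, underside 196 mm up), on the vertical axis. Cover and arms turn as one, freely and endlessly, with a slight drag (0.03 Nm; stops when let go). Below it, three arms at 120 deg, each two level 6 mm prongs 44 mm apart; tips turned up 10 mm, ending 16 mm outside the bar.
- yellow_hanger: Loose hanger, 90 g. Origin: centre of its yellow top bar, 8 mm thick and 72 mm long along its y, which lies across the two prongs of an arm, 85 mm from the axis under the cover. Its -x looks outward. Below the bar an open eye 67 mm wide and 36 mm high between two wires, then a yellow clamp strip (78 mm wide) and the green board, to 95 mm below the bar.
- blue_hanger: Like yellow_hanger, but with a blue bar and strip; hangs on the next arm of the carousel and stays there.
- green_hanger: Like yellow_hanger, but with a green bar and strip; hangs on the third arm of the carousel and stays there.
- inspection_stand: Fixed dark base plate 104x86x10 mm on the cyan mat with a post (top 160 mm up) 62 mm behind the seat (+x). From it two level prongs, 6 mm thick and 44 mm apart, run to -x (towards the robot), with a shallow seat and tips turned up 10 mm, ending 16 mm in front of the seat. Origin: underside, below the seat.
- stand_seat (a point): Middle between the stand's two prongs at the seat, at the height of a hung bar's centre, 155 mm above the stand's underside: where the hanger's origin must come to rest.
- unhooking_tool: Loose steel tool, 120 g, 182 mm tall. Origin: on its upright shaft at foot level. The foot, two 6 mm prongs 16 mm apart, runs 60 mm along +x; its tips turn up to z=+12 mm. Square red grip 16x16 mm from z=72 to 137 mm. Square 10 mm pin from z=-2 to -45 mm stands in the block; parked, the origin is 54 mm above the desk and the tool may lean by 0.1 rad. z up.
- tool_seat (a point): Point on the tool at x=46, z=5 mm in its frame, midway between the foot's prongs: where the centre of a bar lies when it hangs on the foot, 7 mm below the height of the foot's tips.
- tool_block: Fixed wooden block 50x50x45 mm, often turned. In the centre of its top a square hole, 14 mm wide, 36 mm deep, aligned with the block, for the tool's pin; parked, the tool's foot points along the block's +x. Origin: centre of the underside.
- solvent_bottle: White bottle with a red top, 58 mm wide, 125 mm tall; a bystander. Origin: centre of its underside.
- flux_bottle: White bottle with a grey cap, 50 mm wide, 102 mm tall; a bystander. Origin: centre of its underside.
- screw_jar: Clear jar with a white lid, 46 mm wide, 68 mm tall; a bystander. Origin: centre of its underside.
- laptop: Open laptop at the right, fixed: an obstacle. The top edge of its lid, 235 mm above the desk, runs from about x=0.54, y=-0.09 to x=0.39, y=-0.42; pass above it.

How it is judged:
On the way, in this order (a step that is already met when the one before it is completed fails the run):
1. the yellow hanger, still on its arm, stands in the gap of the guard (bar within 35 mm of the gap's middle) (horizontal distance between yellow_hanger and loading_gap below 0.035 m and linear speed of yellow_hanger below 0.08 m/s), for 0.3 s.
2. the yellow hanger hangs on the tool, lifted off its arm and drawn out from under the cover (contact force between yellow_hanger and unhooking_tool above 0.3 N and z of yellow_hanger in the frame of drying_stand above 0.163 m and horizontal distance between yellow_hanger and loading_gap above 0.045 m and distance between yellow_hanger and tool_seat below 0.05 m), for 0.2 s.
3. the yellow hanger hangs on the stand's prongs and the tool is clear of it (distance between yellow_hanger and stand_seat below 0.012 m and contact force between yellow_hanger and inspection_stand above 0.3 N and contact force between yellow_hanger and unhooking_tool below 0.05 N), for 0.3 s.
At the end, for the whole second after the job is handed in: the yellow hanger hangs still and upright on both prongs of the inspection stand (bar within 12 mm of the seat, tilt below 0.15 rad), free of the tool; the tool stands in its block (within 9 mm of the hole, pin within 8 mm of its bottom); the blue and green hangers still hang on the carousel (all of step 3 and angle between yellow_hanger's own z axis and vertical below 0.15 rad and linear speed of yellow_hanger below 0.03 m/s and horizontal distance between unhooking_tool and tool_block below 0.009 m and z of unhooking_tool in the frame of tool_block below 0.062 m and angle between unhooking_tool's own z axis and vertical below 0.2 rad and z of each of blue_hanger, green_hanger in the frame of drying_stand above 0.145 m and horizontal distance between each of blue_hanger, green_hanger and cover_top below 0.105 m); the robot touches nothing.
It fails at once if the fingers touch a hanger or its board (contact force between any of yellow_hanger, blue_hanger, green_hanger and the fingers above 0.3 N).
It fails at once if a hanger is dropped (it comes more than 35 mm below the height at which it hung) (height (world z) of any of yellow_hanger, blue_hanger, green_hanger below 0.12 m).
It fails at once if a bottle or the jar is pushed more than 30 mm or tipped (distance of any of solvent_bottle, flux_bottle, screw_jar from where it was at the start of the episode above 0.03 m or angle between any of solvent_bottle, flux_bottle, screw_jar's own z axis and vertical above 0.35 rad).
It also fails if it takes over 69 s, if anything falls off the work surface, if the arm or the gripper's body presses on something with over 40 N, if the wrist force passes 120 N, or if a joint passes its speed limit or range.

ROBOT

A 7-joint arm with a two-finger parallel gripper is mounted at the origin on a cart in front of the work surface, level with it; the furniture and walls round the work are solid. World frame = base frame: x ahead of the robot, y to its left, z up, the work surface at z = 0. Lengths are in m, angles in rad, forces in N, time in s.
With the tool pointing down it reaches from about 0.4 to 0.85 m from the base axis. Payload 10.4 kg.
Tool frame: the origin (TCP) lies midway between the tips of the shut fingers; the grasp point (between the pads) lies 19 mm behind it (manip.grasp_offset is the distance from the TCP to the grasp point, in m); z points along the fingers, y is the line along which they close (so a half turn about z gives the same grasp; the last joint's range is limited). The gripper opens to 85 mm and grips with 20 to 120 N. Pads are 22 mm wide; open, the fingers measure 114 mm over their backs; the gripper's body (76 mm by 85 mm) begins 54 mm behind the grasp point. The pads swing forward as they close: fully open they stand 13 mm farther back than shut.
Start: joints at [1.116, 0.332, -0.065, 1.46, 0.022, 1.35, -0.088], TCP at [0.262, -0.568, 0.209] pointing down, gripper open.
Joint ranges: [-2.6, 2.6], [-0.5, 2.12], [-1.47, 1.34], [0.16, 2.42], [-1.27, 4.41], [0.06, 2.06], [-2.6, 2.6]. Speed limits (rad/s): [2.22, 2.22, 2.79, 2.79, 3.14, 3.14, 3.14].

INTERFACE

Orientations are given as a unit quaternion [x, y, z, w].
In Python, from workcell import manip, optics gives the robot as it stands (manip), with the cameras (optics).
- The arm moves only by the tool step_hand, called after "Emit:" as name(argument=value, ...) on one line, values as JSON. Schema: {"type":"object","properties":{"steps":{"type":"object","properties":{"increments":{"type":"array","items":{"type":"array","items":{"type":"number"},"minItems":7,"maxItems":7},"minItems":1,"maxItems":20}},"additionalProperties":false,"required":["increments"]},"squeeze":{"type":"number"},"only":{"type":"string"},"quiet":{"type":"boolean"},"lines":{"type":"string"}},"required":["steps"],"additionalProperties":false}. steps is an object whose key "increments" holds a list of rows, 1 to 20 of them, each of 7 numbers: a rotation vector rx, ry, rz in rad, then dx, dy, dz in m, then the opening from 0.0 (shut) to 1.0 (fully open); each row is the pose to reach, as a shift and turn from the pose commanded when the call began, along the tool's axes at that moment; what a row does not reach only later rows make up. A row lasts 1/8 s, in which the tool goes at most 0.0625 m and 0.188 rad, less where a joint would pass 70% of its speed; a pose out of reach is approached as far as the arm can. The fingers move at their own pace and stop on an object; squeeze is the grip in N (left out, the last holds). Time passes only in rows, so rows that do not move let the fingers close. The tool returns the time, the measured TCP pose, the force, the opening and the grip force at its end. only (a regular expression) keeps the lines of the reply that match it, lines (a string "A,B") keeps lines A to B, and quiet returns only ok. Input that does not fit is refused with a message, and nothing moves.
- manip.get_obs(): the state, without advancing time (a new reading comes with each control period).
- optics.camera(name): name is "scene" or "side" or "wrist"; returns the picture (480x640x3 uint8, blue, green, red); there is no depth.
- optics.calibration(name): a dict with "fx", "fy", "cx", "cy" (pixels), "world_from_camera" (4x4, takes a point from camera to world coordinates); the wrist camera has in their place "tool_from_camera" (4x4, takes a point from camera to tool coordinates, whose origin is the TCP and whose axes are the flange's). Camera axes: x right, y up, looking along -z (the intrinsics and any distortion apply to the point x, -y, -z); pixel columns grow to the right and rows downward; lengths in m; the calibration is good to about 2 mm. A picture is of the moment at which its call begins: read the wrist's pose just before it. calibration takes no time and is no camera call.
- manip.hand_in(): hands the job in; it is judged then, once.
The state is a dict: "clock": time; "joint_pos": joint angles; "joint_velocities": joint speeds; "tau": joint torques, N m; "position": TCP position; "ee_rot": TCP orientation; "ft_force": force on the tool from outside, world axes, zero at the start; "torque": the same for the moment, N m; "grip_width": opening from 0.0 (shut) to 1.0 (fully open); "grasp_force": force on a finger pad.
Only numpy, scipy, OpenCV 4.12 (cv2) and the standard library are available. Lean on these libraries where they do the work, as an engineer would, in place of code of your own. Each camera call takes 0.05 s, during which the arm holds its last target. There are 200 camera calls.

## Working session

There is one attempt and no reset: what is moved stays moved. The work goes in short steps, Python scripts to look and compute and a tool call to move; the robot and the scene stay as the last step left them, time stands still between calls to the robot, and variables do not carry over. Pictures are saved under pics/ and viewed, at most 10 in all, crops included, and the job is handed in when it is done.

```bash
ls; mkdir -p pics; python3 - <<'E'
from workcell import manip, optics
import cv2
o=manip.get_obs();print({k:o[k] for k in('clock','position','ee_rot','grip_width')},manip.grasp_offset)
for n in("scene","side"):
    cv2.imwrite(f"pics/{n}0.png",optics.camera(n));c=optics.calibration(n);print(n,c)
print(optics.calibration("wrist"))
E
```

```text
pics
workcell.py
{'clock': 0.0, 'position': array([ 0.26140468, -0.56726128,  0.20819657]), 'ee_rot': array([ 9.76776361e-01,  2.14260158e-01, -1.88822032e-04, -7.00310359e-04]), 'grip_width': 1.0024368217734663} 0.0187
scene {'fx': 468.6059116250238, 'fy': 468.6059116250238, 'cx': 321.4289960466132, 'cy': 241.65014910199284, 'world_from_camera': array([[-0.44455627,  0.35772928, -0.82121829, -0.22583344],
       [-0.89541164, -0.15224074,  0.41840263,  0.41508999],
       [ 0.02465199,  0.92133193,  0.38799454,  0.52658009],
       [ 0.        ,  0.        ,  0.        ,  1.        ]])}
side {'fx': 448.4672579644444, 'fy': 448.4672579644444, 'cx': 323.6460694222288, 'cy': 240.94239451003344, 'world_from_camera': array([[ 2.50679781e-01, -6.88331607e-01,  6.80704963e-01,
         1.24323947e+00],
       [ 9.68069667e-01,  1.78878426e-01, -1.75623544e-01,
        -1.82055270e-01],
       [-8.76195785e-04,  7.02995098e-01,  7.11194154e-01,
         8.31015318e-01],
       [ 0.00000000e+00,  0.00000000e+00,  0.00000000e+00,
         1.00000000e+00]])}
{'fx': 363.645271299433, 'fy': 363.645271299433, 'cx': 321.7151544573063, 'cy': 241.15110517862908, 'tool_from_camera': array([[-5.54493241e-04,  9.58886512e-01,  2.83789270e-01,
         7.25747549e-02],
       [ 9.99999752e-01,  4.08324534e-04,  5.74215562e-04,
        -5.69578766e-04],
       [ 4.34729436e-04,  2.83789518e-01, -9.58886500e-01,
        -1.64675415e-01],
       [ 0.00000000e+00,  0.00000000e+00,  0.00000000e+00,
         1.00000000e+00]])}
```

View pics/scene0.png

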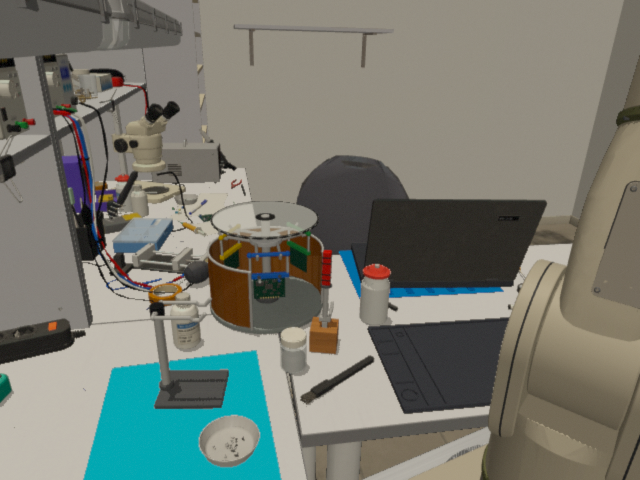

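View pics/side0.png

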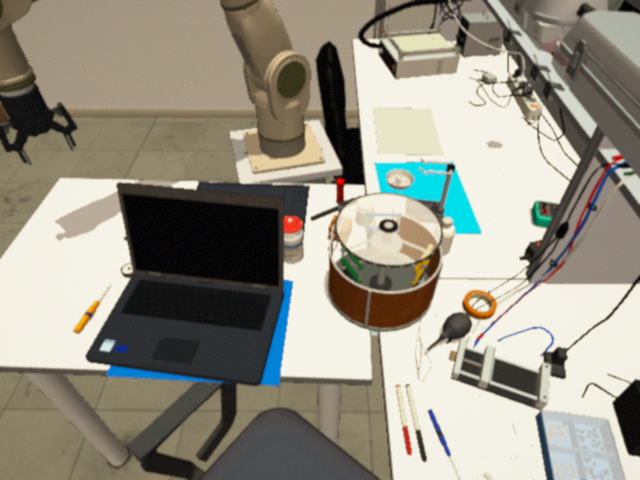

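The scene picture shows the carousel (265,260) with the blue hanger in its gap, the yellow one on its left (230,250), the block with the tool at (325,335), the jar at (293,348), the bottles at (375,295) and (186,325), and the stand base at (193,388).

```bash
python3 - <<'E'
import cv2
a=cv2.imread("pics/scene0.png")[205:405,140:400];cv2.imwrite("pics/c1.png",cv2.resize(a,None,fx=3,fy=3,interpolation=cv2.INTER_CUBIC))
a=cv2.imread("pics/side0.png")[150:330,270:490];cv2.imwrite("pics/c2.png",cv2.resize(a,None,fx=3.3,fy=3.3,interpolation=cv2.INTER_CUBIC))
E
```

```text
(no output)
```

View pics/c1.png

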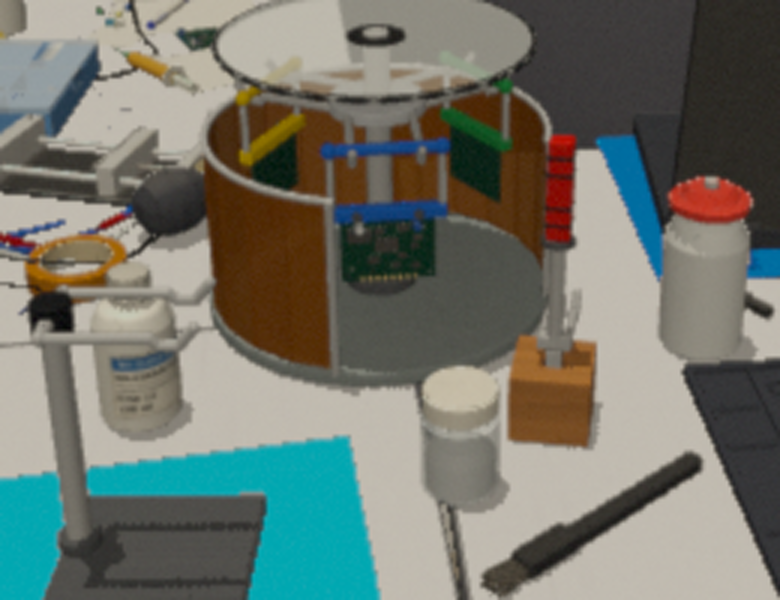

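View pics/c2.png

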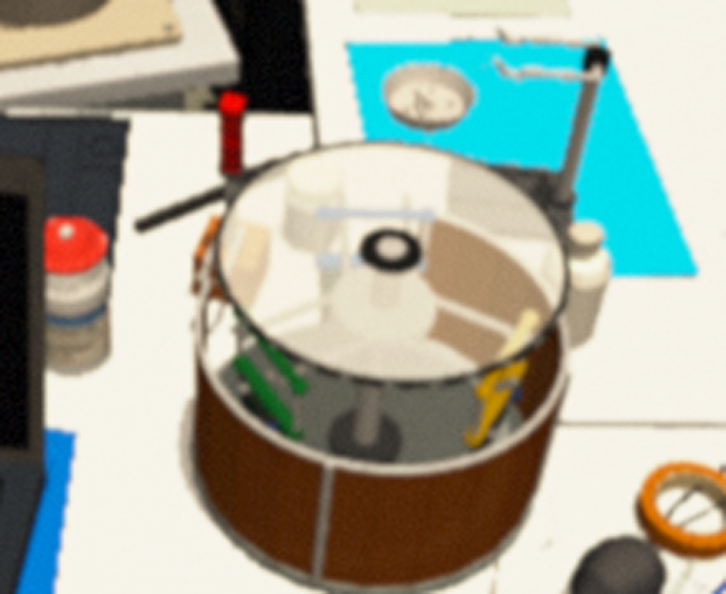

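```bash
cat > h.py <<'E'
import numpy as np
from workcell import manip, optics
def ray(n,u,v):
    c=optics.calibration(n);M=c["world_from_camera"]
    d=M[:3,:3]@np.array([(u-c["cx"])/c["fx"],-(v-c["cy"])/c["fy"],-1]);return M[:3,3],d
def atz(n,u,v,z):
    p,d=ray(n,u,v);return p+d*(z-p[2])/d[2]
def tri(a,b):
    p,d=ray(*a);q,e=ray(*b);s=np.linalg.lstsq(np.c_[d,-e],q-p,rcond=None)[0]
    x,y=p+d*s[0],q+e*s[1];return (x+y)/2,np.linalg.norm(x-y)
S=lambda u,v:("scene",140+u/3-.33,205+v/3-.33)
D=lambda u,v:("side",270+u/3.3-.35,150+v/3.3-.35)
E
python3 - <<'E'
from h import *
np.set_printoptions(precision=4,suppress=True)
print("hub",tri(S(376,36),D(391,249)))
print("cover scene/side", (atz(*S(214,42),.198)+atz(*S(535,42),.198))/2,atz(*S(376,36),.2),atz(*D(391,249),.2))
print("cover sides D",atz(*D(218,262),.198),atz(*D(568,262),.198),atz(*D(391,141),.198),atz(*D(391,380),.198))
print("gap edge",atz(*S(335,372),.012),atz(*S(332,200),.135))
print("guard right",atz(*S(547,130),.135))
print("tooltop",tri(S(562,140),D(233,102)), "gripbot",atz(*S(562,243),.126))
for u,v in((518,340),(596,343),(590,385),(511,377)):print("block",atz(*S(u,v),.045))
print("post",tri(S(52,303),D(597,58)))
for u,v in((170,371),(229,372),(222,404),(157,405)):print("base",atz("scene",u,v,.01))
print("tipR",atz(*S(188,338),.16),"tipL",atz(*S(210,290),.16),atz(*D(500,35),.16),atz(*D(497,66),.16))
print("yel",atz(*S(243,97),.155),atz(*S(300,65),.155))
print("blue",atz(*S(326,151),.155),atz(*S(449,145),.155))
print("green",atz(*S(507,86),.155),atz(*S(447,60),.155))
print("jar",atz(*S(460,380),.068),"solv",atz(*S(710,185),.125),"flux",atz(*S(132,272),.102))
E
```

```text
hub (array([0.6282, 0.1119, 0.2002]), np.float64(0.0024335048325059548))
cover scene/side [0.6221 0.113  0.198 ] [0.6281 0.1106 0.2   ] [0.6283 0.1131 0.2   ]
cover sides D [0.6105 0.0066 0.198 ] [0.6649 0.2157 0.198 ] [0.5265 0.151  0.198 ] [0.7292 0.0761 0.198 ]
gap edge [0.5251 0.1808 0.012 ] [0.5276 0.1777 0.135 ]
guard right [0.5719 0.0069 0.135 ]
tooltop (array([0.4463, 0.0624, 0.1885]), np.float64(0.0024244958708020386)) gripbot [0.435  0.0648 0.126 ]
block [0.4641 0.0787 0.045 ]
block [0.4406 0.035  0.045 ]
block [0.4006 0.0606 0.045 ]
block [0.428  0.1005 0.045 ]
post (array([0.4281, 0.3571, 0.159 ]), np.float64(0.001731158309615694))
base [0.4622 0.346  0.01  ]
base [0.4183 0.2564 0.01  ]
base [0.3482 0.2877 0.01  ]
base [0.3877 0.3783 0.01  ]
tipR [0.3658 0.3029 0.16  ] tipL [0.4064 0.2821 0.16  ] [0.3828 0.2978 0.16  ] [0.4195 0.2797 0.16  ]
yel [0.6644 0.1952 0.155 ] [0.7082 0.141  0.155 ]
blue [0.5566 0.1712 0.155 ] [0.5345 0.0964 0.155 ]
green [0.6122 0.0192 0.155 ] [0.6764 0.0383 0.155 ]
jar [0.4061 0.1436 0.068 ] solv [ 0.469  -0.0621  0.125 ] flux [0.5465 0.2983 0.102 ]
```

```bash
cat >> h.py <<'E'
from scipy.spatial.transform import Rotation as R
np.set_printoptions(precision=4,suppress=True)
def st():
    o=manip.get_obs();return np.array(o["position"]),R.from_quat(o["ee_rot"]),o
def yawy():
    y=st()[1].as_matrix()[:,1];return np.degrees(np.arctan2(y[1],y[0]))
def to(p,yaw=None):
    "row from the measured pose to TCP p, tool down with its y at yaw deg"
    q,r,_=st();yaw=yawy() if yaw is None else yaw;a=np.radians(yaw)
    T=np.array([[-np.sin(a),np.cos(a),0],[np.cos(a),np.sin(a),0],[0,0,-1]]).T
    print(np.round((r.inv()*R.from_matrix(T)).as_rotvec(),4),np.round(r.inv().apply(np.array(p)-q),4))
E
python3 - <<'E'
from h import *
print(yawy());to([.628,.112,.33]);print("foot",atz(*S(573,300),.066),atz(*S(573,300),.06),atz(*S(553,345),.054))
E
```

```text
-65.25713923275146
[-0.0013  0.0001  0.    ] [ 0.6172 -0.4637 -0.1212]
foot [0.4625 0.0408 0.066 ] [0.4715 0.0359 0.06  ] [0.4371 0.0676 0.054 ]
```

Emit:
step_hand(steps={"increments":[[0, 0, 0, 0, 0, -0.12, 1], [0, 0, 0, 0, 0, -0.12, 1], [0, 0, 0, 0.617, -0.464, -0.121, 1], [0, 0, 0, 0.617, -0.464, -0.121, 1], [0, 0, 0, 0.617, -0.464, -0.121, 1], [0, 0, 0, 0.617, -0.464, -0.121, 1], [0, 0, 0, 0.617, -0.464, -0.121, 1], [0, 0, 0, 0.617, -0.464, -0.121, 1], [0, 0, 0, 0.617, -0.464, -0.121, 1], [0, 0, 0, 0.617, -0.464, -0.121, 1], [0, 0, 0, 0.617, -0.464, -0.121, 1], [0, 0, 0, 0.617, -0.464, -0.121, 1], [0, 0, 0, 0.617, -0.464, -0.121, 1], [0, 0, 0, 0.617, -0.464, -0.121, 1], [0, 0, 0, 0.617, -0.464, -0.121, 1], [0, 0, 0, 0.617, -0.464, -0.121, 1], [0, 0, 0, 0.617, -0.464, -0.121, 1]]})

```text
clock: 2.22
position: [0.6277, 0.1108, 0.3298]
ee_rot: [0.977, 0.214, -0.0, 0.0]
ft_force: [-0.5, -0.4, 0.3]
grip_width: 1.005
grasp_force: 0.0
```

```bash
python3 - <<'E'
from h import *
import cv2
p,r,o=st();print(o["clock"],p,yawy(),o["joint_pos"],o["ft_force"])
np.savez("w1.npz",p=p,q=r.as_quat())
cv2.imwrite("pics/w1.png",optics.camera("wrist"))
to([.628,.112,.198])
E
```

```text
2.225 [0.6277 0.1108 0.3298] -65.32288975187979 [ 0.1814  0.395  -0.6201  1.1844  0.2265  1.6291 -1.5281] [-0.4709 -0.3957  0.2612]
[ 0.0009  0.0002 -0.    ] [ 0.001  -0.0014  0.1321]
```

View pics/w1.png

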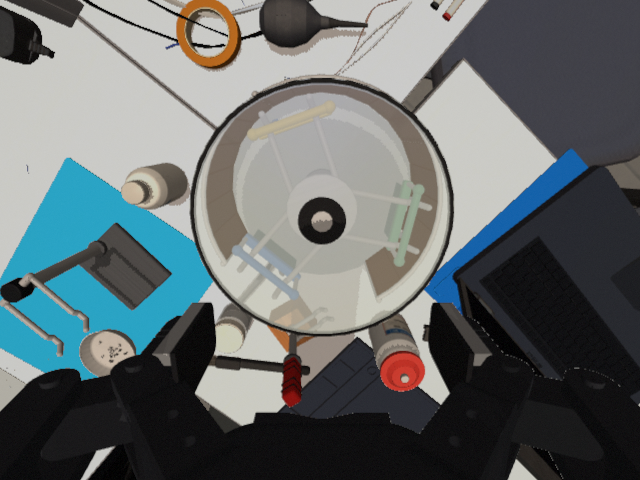

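Seen from above the cover: hub at (322,221), yellow arm at the top (290,120), blue at (265,265), green at (405,222), stand prong tips at (60,353) and (85,327), and a guard edge near (365,265).

```bash
cat >> h.py <<'E'
def wz(f,u,v,z):
    d=np.load(f);r=R.from_quat(d["q"]);c=optics.calibration("wrist");M=c["tool_from_camera"]
    o=d["p"]+r.apply(M[:3,3]);k=r.apply(M[:3,:3]@np.array([(u-c["cx"])/c["fx"],-(v-c["cy"])/c["fy"],-1]))
    return o+k*(z-o[2])/k[2]
E
python3 - <<'E'
from h import *
f="w1.npz";C=np.array([.628,.112])
for n,u,v,z in(("hub",322,221,.2),("L",192,207,.198),("Rr",452,207,.198),("top",322,80,.198),("bot",322,333,.198),("edgeR bot",365,264,.012),("edgeR top",380,300,.135),
 ("yel",250,137,.155),("yel",333,106,.155),("blu",236,252,.155),("blu",296,296,.155),("gr",420,188,.155),("gr",401,262,.155),("tip",60,353,.161),("tip",86,327,.161),("post",12,290,.16),("tooltop",292,399,.191),("solv",403,372,.125)):
    p=wz(f,u,v,z);d=p[:2]-C;print(n,p,np.hypot(*d),np.degrees(np.arctan2(d[1],d[0])))
E
```

```text
hub [0.63   0.1124 0.2   ] 0.002073670627461293 10.706497293684935
L [0.5956 0.2149 0.198 ] 0.1078869961284257 107.49599154406039
Rr [0.6853 0.0194 0.198 ] 0.10888754055548185 -58.27472081573346
top [0.7284 0.1576 0.198 ] 0.11028834225105213 24.397405218623394
bot [0.5336 0.0681 0.198 ] 0.10411446123330317 -155.06579400542356
edgeR bot [0.5583 0.0125 0.012 ] 0.12144870772751606 -125.0239179688908
edgeR top [0.5624 0.0122 0.135 ] 0.11943523996290781 -123.29284839800742
yel [0.6637 0.1989 0.155 ] 0.09395203961913876 67.6586711894782
yel [0.7184 0.1423 0.155 ] 0.0953789661547191 18.526371792260996
blu [0.5567 0.1716 0.155 ] 0.09294115028630683 140.0777702263857
blu [0.538  0.0993 0.155 ] 0.09089472154831407 -171.93786599445187
gr [0.6872 0.0379 0.155 ] 0.09481409184508091 -51.35511570813608
gr [0.6151 0.0194 0.155 ] 0.09351711046858405 -97.92675841603553
tip [0.3771 0.2996 0.161 ] 0.3132855463195197 143.20755068463222
tip [0.4188 0.2824 0.161 ] 0.2698479120701894 140.83586529317031
post [0.428  0.3604 0.16  ] 0.3188889725212363 128.84189738555733
tooltop [0.4498 0.0626 0.191 ] 0.18496830867503375 -164.50769516438697
solv [ 0.4869 -0.0591  0.125 ] 0.2218220285700492 -129.5064126813193
```

Emit:
step_hand(steps={"increments":[[0, 0, 0, 0.001, -0.001, 0.06, 1], [0, 0, 0, 0.001, -0.001, 0.115, 1], [0, 0, 0, 0.001, -0.001, 0.13, 1], [0, 0, 0, 0.001, -0.001, 0.137, 1], [0, 0, 0, 0.001, -0.001, 0.137, 1]]})

```text
clock: 2.9
position: [0.6291, 0.1133, 0.1949]
ee_rot: [0.977, 0.214, 0.001, 0.0]
ft_force: [0.3, 0.4, 0.2]
grip_width: 1.0
grasp_force: 0.0
```

Emit:
step_hand(steps={"increments":[[0, 0, 0, 0, -0.001, 0.004, 1], [0, 0, 0, 0, -0.001, 0.007, 1], [0, 0, 0, 0, -0.001, 0.007, 1]]})

```text
clock: 3.28
position: [0.6278, 0.1142, 0.186]
ee_rot: [0.977, 0.214, 0.0, 0.0]
ft_force: [0.2, -0.7, 0.4]
grip_width: 1.002
grasp_force: 0.0
```

```bash
python3 -c "
from h import *
print(st()[2]['ft_force'],st()[0])"
```

```text
[ 0.2199 -0.73    0.4081] [0.6278 0.1142 0.186 ]
```

Emit:
step_hand(steps={"increments":[[0, 0, 0, 0, 0.001, 0.002, 1], [0, 0, 0, 0, 0.001, 0.003, 1], [0, 0, 0, 0, 0.001, 0.003, 1]]})

```text
clock: 3.65
position: [0.6282, 0.1133, 0.1829]
ee_rot: [0.977, 0.214, -0.0, 0.0]
ft_force: [1.1, 0.0, 0.2]
grip_width: 1.005
grasp_force: 0.0
```

Emit:
step_hand(steps={"increments":[[0, 0, 0, 0, 0, 0.001, 1], [0, 0, 0, 0, 0, 0.002, 1], [0, 0, 0, 0, 0, 0.002, 1]]})

```text
clock: 4.03
position: [0.6282, 0.1133, 0.1809]
ee_rot: [0.977, 0.214, -0.0, 0.0]
ft_force: [-0.0, 0.7, 0.5]
grip_width: 1.001
grasp_force: 0.0
```

Emit:
step_hand(steps={"increments":[[0, 0, 0, 0, 0, 0.001, 1], [0, 0, 0, 0, 0, 0.002, 1], [0, 0, 0, 0, 0, 0.002, 1]]})

```text
clock: 4.4
position: [0.6282, 0.1133, 0.1789]
ee_rot: [0.977, 0.214, -0.0, 0.0]
ft_force: [-0.8, -0.4, 0.6]
grip_width: 1.002
grasp_force: 0.0
```

Emit:
step_hand(steps={"increments":[[0, 0, 0, 0, 0, 0.001, 1], [0, 0, 0, 0, 0, 0.002, 1], [0, 0, 0, 0, 0, 0.002, 1]]})

```text
clock: 4.78
position: [0.6282, 0.1133, 0.1769]
ee_rot: [0.977, 0.214, -0.0, 0.0]
ft_force: [0.5, -0.0, 0.5]
grip_width: 0.999
grasp_force: 0.0
```

Emit:
step_hand(steps={"increments":[[0, 0, 0, 0, 0, 0.001, 1], [0, 0, 0, 0, 0, 0.002, 1], [0, 0, 0, 0, 0, 0.002, 1]]})

```text
clock: 5.15
position: [0.6282, 0.1132, 0.1749]
ee_rot: [0.977, 0.214, -0.0, 0.0]
ft_force: [-0.3, 0.4, -0.3]
grip_width: 1.001
grasp_force: 0.0
```

Emit:
step_hand(steps={"increments":[[0, 0, 0, 0, 0, 0.001, 1], [0, 0, 0, 0, 0, 0.002, 1], [0, 0, 0, 0, 0, 0.002, 1]]})

```text
clock: 5.52
position: [0.6282, 0.1133, 0.1729]
ee_rot: [0.977, 0.214, -0.0, 0.0]
ft_force: [-0.7, 0.8, 0.4]
grip_width: 1.001
grasp_force: 0.0
```

```bash
python3 - <<'E'
from h import *
import cv2
a=optics.camera("scene")[130:310,160:400];cv2.imwrite("pics/s1.png",cv2.resize(a,None,fx=3.2,fy=3.2,interpolation=cv2.INTER_CUBIC))
E
```

```text
(no output)
```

View pics/s1.png

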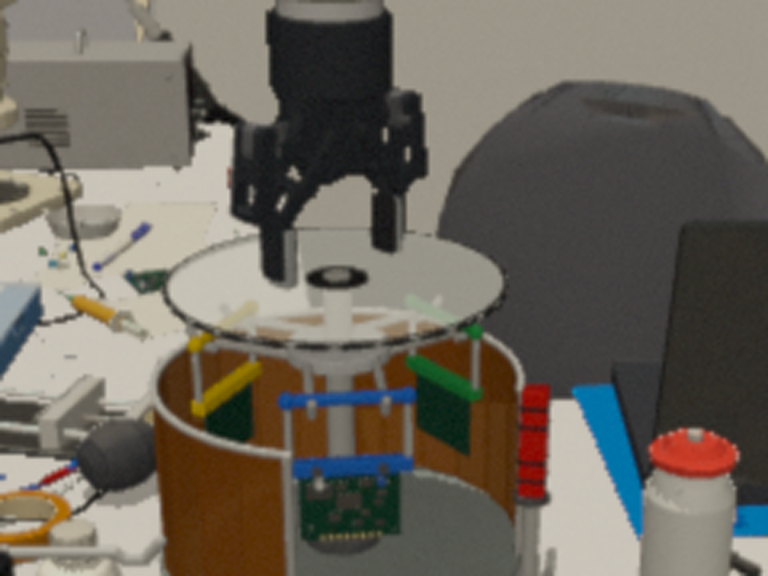

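The picture shows the open fingers just above the cover, with the near tip at scene px (247,219).

```bash
python3 - <<'E'
from h import *
for z in(.2,.205,.21,.22):print(z,atz("scene",247.2,218.8,z),atz("scene",160+390/3.2,130+250/3.2,z))
p,r,_=st();print(p+r.apply([0,-.0425,0]),p+r.apply([0,.0425,0]))
E
```

```text
0.2 [0.6298 0.1478 0.2   ] [0.6651 0.0587 0.2   ]
0.205 [0.6167 0.1519 0.205 ] [0.6515 0.0642 0.205 ]
0.21 [0.6036 0.156  0.21  ] [0.6378 0.0696 0.21  ]
0.22 [0.5774 0.1642 0.22  ] [0.6105 0.0806 0.22  ]
[0.6105 0.1519 0.173 ] [0.646  0.0747 0.173 ]
```

Emit:
step_hand(steps={"increments":[[0, 0, 0, 0, 0, 0.002, 1], [0, 0, 0, 0, 0, 0.003, 1], [0, 0, 0, 0, 0, 0.003, 1]]})

```text
clock: 5.95
position: [0.6282, 0.1133, 0.1699]
ee_rot: [0.977, 0.214, -0.0, 0.0]
ft_force: [-0.3, 0.4, -0.3]
grip_width: 0.998
grasp_force: 0.0
```

Emit:
step_hand(steps={"increments":[[0, 0, 0, 0, 0, 0.001, 1], [0, 0, 0, 0, 0, 0.002, 1], [0, 0, 0, 0, 0, 0.002, 1]]})

```text
clock: 6.32
position: [0.6282, 0.1133, 0.1679]
ee_rot: [0.977, 0.214, -0.0, 0.0]
ft_force: [0.3, -0.6, -0.1]
grip_width: 0.997
grasp_force: 0.0
```

Emit:
step_hand(steps={"increments":[[0, 0, 0, 0, 0, 0.001, 1], [0, 0, 0, 0, 0, 0.002, 1], [0, 0, 0, 0, 0, 0.002, 1]]})

```text
clock: 6.7
position: [0.6282, 0.1133, 0.1659]
ee_rot: [0.977, 0.214, -0.0, 0.0]
ft_force: [0.3, -0.6, 0.6]
grip_width: 1.0
grasp_force: 0.0
```

Emit:
step_hand(steps={"increments":[[0, 0, 0, 0, 0, 0.001, 1], [0, 0, 0, 0, 0, 0.002, 1], [0, 0, 0, 0, 0, 0.002, 1]]})

```text
clock: 7.08
position: [0.6284, 0.1133, 0.1647]
ee_rot: [0.977, 0.214, 0.0, 0.0]
ft_force: [-2.1, -1.3, 4.3]
grip_width: 1.002
grasp_force: 2.5
```

Emit:
step_hand(steps={"increments":[[0, 0, 0, 0, 0, 0.001, 1], [0, 0, 0, 0, 0, 0.0015, 1], [0, 0, 0, 0, 0, 0.0015, 1]]})

```text
clock: 7.45
position: [0.6287, 0.1135, 0.1646]
ee_rot: [0.977, 0.214, 0.001, 0.0]
ft_force: [-4.6, -1.7, 14.5]
grip_width: 0.998
grasp_force: 7.0
```

Emit:
step_hand(steps={"increments":[[0, 0, -0.08, 0, 0, 0, 1], [0, 0, -0.25, 0, 0, 0, 1], [0, 0, -0.42, 0, 0, 0, 1], [0, 0, -0.59, 0, 0, 0, 1], [0, 0, -0.76, 0, 0, 0, 1], [0, 0, -0.93, 0, 0, 0, 1], [0, 0, -1.10, 0, 0, 0, 1], [0, 0, -1.27, 0, 0, 0, 1], [0, 0, -1.44, 0, 0, 0, 1], [0, 0, -1.61, 0, 0, 0, 1], [0, 0, -1.78, 0, 0, 0, 1], [0, 0, -1.95, 0, 0, 0, 1], [0, 0, -2.12, 0, 0, 0, 1], [0, 0, -2.29, 0, 0, 0, 1], [0, 0, -2.42, 0, 0, 0, 1], [0, 0, -2.50, 0, 0, 0, 1], [0, 0, -2.56, 0, 0, 0, 1], [0, 0, -2.56, 0, 0, 0, 1], [0, 0, -2.56, 0, 0, 0, 1]]})

```text
clock: 9.82
position: [0.6295, 0.1119, 0.1646]
ee_rot: [0.076, 0.997, -0.001, 0.002]
ft_force: [-2.8, -6.8, 15.9]
grip_width: 1.004
grasp_force: 7.7
```

```bash
python3 - <<'E'
from h import *
import cv2
print(st()[2]["joint_pos"],yawy())
a=optics.camera("scene");cv2.imwrite("pics/s2full.png",a);cv2.imwrite("pics/s2.png",cv2.resize(a[200:310,190:350],None,fx=5,fy=5,interpolation=cv2.INTER_CUBIC))
E
```

```text
[ 0.4845  0.6136 -1.0671  1.4407  0.5401  1.3989  0.8244] 81.28658743944253
```

View pics/s2.png

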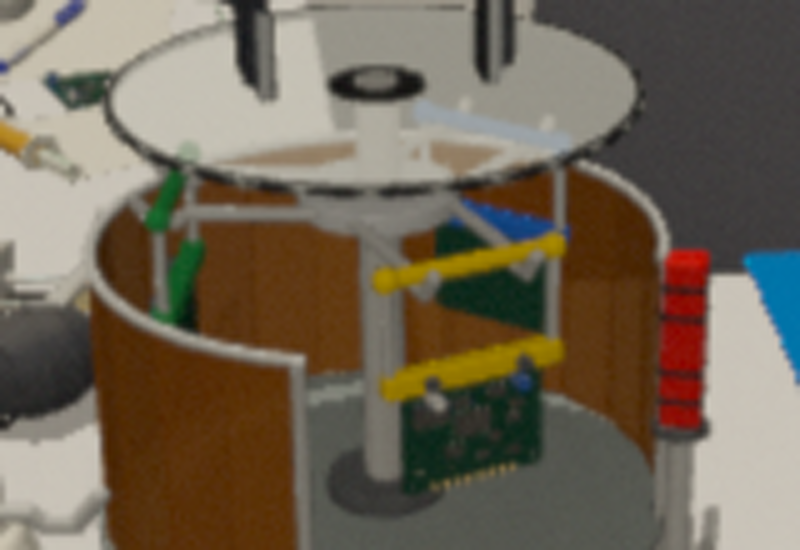

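The yellow hanger now stands in the gap, with its bar from crop (380,283) to (560,243) and no slip visible.

```bash
python3 - <<'E'
from h import *
C=np.array([.629,.112])
a=atz("scene",190+383/5-.4,200+282/5-.4,.155);b=atz("scene",190+557/5-.4,200+244/5-.4,.155)
print(a,b,(a+b)/2);d=((a+b)/2)[:2]-C;print(np.hypot(*d),np.degrees(np.arctan2(d[1],d[0])),np.degrees(np.arctan2((b-a)[1],(b-a)[0]))+270, np.linalg.norm(a-b))
to([.629,.112,.33]);p=np.array([.41,.10,.33]);to(p,-31)
E
```

```text
[0.539  0.1418 0.155 ] [0.5457 0.0668 0.155 ] [0.5424 0.1043 0.155 ]
0.08697821211208714 -174.91714076350357 185.13921606554698 0.07538706931618726
[-0.0011  0.0032  0.    ] [ 0.     -0.0001 -0.1653]
[0.0024 0.0031 1.9598] [ 0.2147 -0.0452 -0.166 ]
```

```bash
python3 - <<'E'
from h import *
to([.437,.066,.28],-31)
E
```

```text
[0.0024 0.0031 1.9598] [ 0.183  -0.0746 -0.1158]
```

Emit:
step_hand(steps={"increments":[[0, 0, 0, 0, 0, -0.05, 1], [0, 0, 0, 0, 0, -0.11, 1], [0, 0, 0, 0, 0, -0.16, 1], [0, 0, 0, 0, 0, -0.16, 1]]})

```text
clock: 10.38
position: [0.6292, 0.1145, 0.3268]
ee_rot: [0.075, 0.997, 0.001, 0.003]
ft_force: [-0.2, 0.4, -1.0]
grip_width: 1.003
grasp_force: 0.0
```

Emit:
step_hand(steps={"increments":[[0, 0, 0.18, 0.03, -0.012, 0, 1], [0, 0, 0.36, 0.06, -0.025, 0.01, 1], [0, 0, 0.54, 0.09, -0.037, 0.015, 1], [0, 0, 0.72, 0.12, -0.05, 0.02, 1], [0, 0, 0.9, 0.15, -0.06, 0.03, 1], [0, 0, 1.08, 0.183, -0.075, 0.04, 1], [0, 0, 1.26, 0.183, -0.075, 0.045, 1], [0, 0, 1.44, 0.183, -0.075, 0.045, 1], [0, 0, 1.62, 0.183, -0.075, 0.045, 1], [0, 0, 1.8, 0.183, -0.075, 0.045, 1], [0, 0, 1.96, 0.183, -0.075, 0.045, 1], [0, 0, 1.96, 0.183, -0.075, 0.045, 1], [0, 0, 1.96, 0.183, -0.075, 0.045, 1]]})

```text
clock: 12.0
position: [0.436, 0.0663, 0.2772]
ee_rot: [0.869, 0.495, -0.0, 0.0]
ft_force: [0.6, 0.7, 0.0]
grip_width: 1.0
grasp_force: 0.0
```

```bash
python3 - <<'E'
from h import *
import cv2
p,r,o=st();print(o["clock"],p,yawy(),o["joint_pos"])
np.savez("w2.npz",p=p,q=r.as_quat())
a=optics.camera("wrist");cv2.imwrite("pics/w2.png",a)
E
```

```text
12.0 [0.436  0.0663 0.2772] -30.694843054277026 [ 1.0237 -0.1355 -1.1452  1.7568 -0.1242  1.4423 -0.6377]
```

View pics/w2.png

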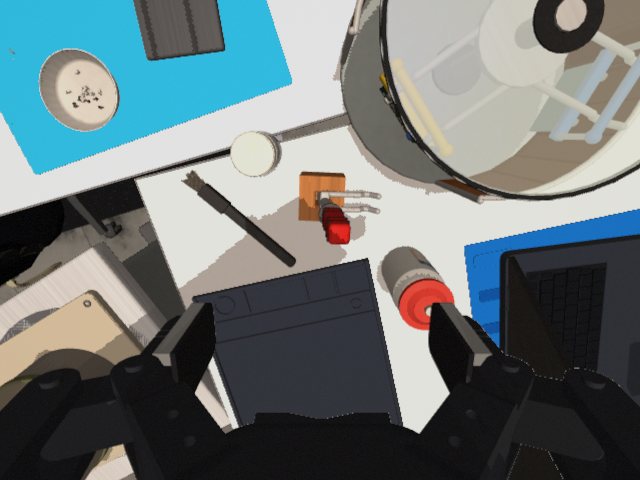

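The picture shows the block with its top from (301,173) to (344,216), the foot pointing right with tips at (379,195) and (377,211), and the red grip's top at about (338,235).

```bash
python3 - <<'E'
from h import *
import cv2
f="w2.npz";a=cv2.imread("pics/w2.png")
hsv=cv2.cvtColor(a,cv2.COLOR_BGR2HSV)[150:260,280:400].astype(int);h,s,v=hsv[...,0],hsv[...,1],hsv[...,2]
red=((h<6)|(h>174))&(s>150)&(v>170);ys,xs=np.nonzero(red);print("bright red bbox",xs.min()+280,xs.max()+280,ys.min()+150,ys.max()+150,xs.mean()+280,ys.mean()+150)
org=((h>8)&(h<18)&(s>120)&(v>150)).astype(np.uint8);c=max(cv2.findContours(org,0,2)[0],key=cv2.contourArea);print("orange",cv2.minAreaRect(c+np.array([280,150])),cv2.boundingRect(c+np.array([280,150])))
for n,u,v,z in(("TL",301,173,.045),("TR",344,172,.045),("BL",300,219,.045),("griptop",338,234,.191),("griptop L",328,234,.191),("griptop R",349,234,.191),("tip",379,195,.066),("tip",377.5,211,.066),("jar",254,153,.068),("solv",426,308,.125)):print(n,wz(f,u,v,z))
cv2.imwrite("pics/w2c.png",cv2.resize(a[160:260,285:395],None,fx=6,fy=6,interpolation=cv2.INTER_CUBIC)[:600])
E
```

```text
bright red bbox 330 349 224 242 341.0042372881356 230.99576271186442
orange ((321.6009521484375, 191.6782989501953), (44.696903228759766, 31.535425186157227), 2.4895529747009277) (299, 175, 46, 33)
TL [0.4327 0.1055 0.045 ]
TR [0.4731 0.0827 0.045 ]
BL [0.4051 0.0628 0.045 ]
griptop [0.4477 0.0639 0.191 ]
griptop L [0.4415 0.0676 0.191 ]
griptop R [0.4544 0.0599 0.191 ]
tip [0.4927 0.0461 0.066 ]
tip [0.4833 0.032  0.066 ]
jar [0.405  0.1477 0.068 ]
solv [ 0.4768 -0.0603  0.125 ]
```

View pics/w2c.png

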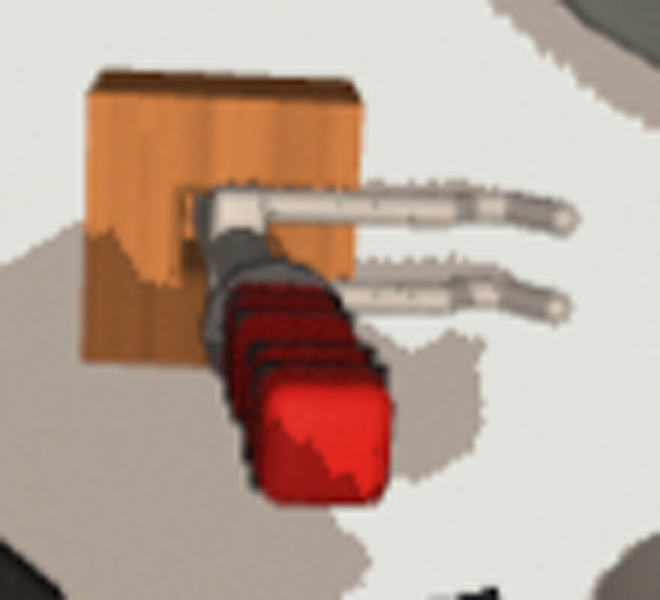

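The crop shows the grip's top centred at (338.9,232.9) and the block's top at (321.4,197.9), both turned about 1° clockwise from the image axes; the tool leans slightly towards its foot.

```bash
python3 - <<'E'
from h import *
f="w2.npz"
px=lambda u,v,z:wz(f,285+u/6-.4,160+v/6-.4,z)
b=px(221,230,.045);g=px(326,440,.191);print("block",b,"grip",g)
a=np.radians(-31.7);fx=np.array([np.cos(a),np.sin(a)]);fy=np.array([-fx[1],fx[0]])
d=(g-b)[:2];print("lean along foot,across",d@fx,d@fy)
for u,v in((88,95),(362,100),(352,365),(80,360)):print(px(u,v,.045))
t=(px(570,217,.066)+px(562,306,.066))/2;print("tips mid",t);e=(t-b)[:2];print(np.degrees(np.arctan2(e[1],e[0])),np.hypot(*e))
q,w=px(362,100,.045)-px(88,95,.045),px(352,365,.045)-px(80,360,.045);print(np.degrees(np.arctan2(q[1],q[0])),np.degrees(np.arctan2(w[1],w[0])))
E
```

```text
block [0.4378 0.0709 0.045 ] grip [0.4486 0.0643 0.191 ]
lean along foot,across 0.012679633845998127 1.2560086324657627e-05
[0.4298 0.1042 0.045 ]
[0.4717 0.0782 0.045 ]
[0.4459 0.0366 0.045 ]
[0.4028 0.0634 0.045 ]
tips mid [0.4885 0.0385 0.066 ]
-32.60873211981416 0.06017597104460371
-31.759157722387016 -31.800631016786713
```

```bash
python3 - <<'E'
from h import *
to([.437,.0705,.135],-31.8)
E

```

```text
[-0.0001  0.0002  0.0189] [ 0.0041 -0.0013  0.1423]
```

Emit:
step_hand(steps={"increments":[[0, 0, 0.019, 0.004, -0.001, 0, 1], [0, 0, 0.019, 0.004, -0.001, 0.05, 1], [0, 0, 0.019, 0.004, -0.001, 0.1, 1], [0, 0, 0.019, 0.004, -0.001, 0.13, 1], [0, 0, 0.019, 0.004, -0.001, 0.142, 1], [0, 0, 0.019, 0.004, -0.001, 0.142, 1]]})

```text
clock: 12.8
position: [0.4373, 0.0708, 0.1356]
ee_rot: [0.874, 0.485, -0.0, -0.001]
ft_force: [-0.2, -0.9, 1.2]
grip_width: 0.998
grasp_force: 0.0
```

Emit:
step_hand(steps={"increments":[[0, 0, 0, 0, 0, 0, 0.5], [0, 0, 0, 0, 0, 0, 0.3], [0, 0, 0, 0, 0, 0, 0.15], [0, 0, 0, 0, 0, 0, 0], [0, 0, 0, 0, 0, 0, 0], [0, 0, 0, 0, 0, 0, 0]]}, squeeze=40)

```text
clock: 13.55
position: [0.4376, 0.0704, 0.1358]
ee_rot: [0.875, 0.485, 0.0, 0.0]
ft_force: [-1.3, -0.8, 5.7]
grip_width: 0.18
grasp_force: 40.4
```

```bash
python3 -c "
from h import *
print(st()[0],yawy(),st()[2]['torque'],st()[2]['grip_width'])"
```

```text
[0.4376 0.0704 0.1358] -31.972872416762677 [-0.09    0.3864  0.0046] 0.1804453111501805
```

Emit:
step_hand(steps={"increments":[[0, 0, 0, 0, 0, -0.03, 0], [0, 0, 0, 0, 0, -0.07, 0], [0, 0, 0, 0, 0, -0.12, 0], [0, 0, 0, 0, 0, -0.12, 0], [0, 0, 0, 0, 0, -0.12, 0]]})

```text
clock: 14.18
position: [0.4369, 0.0701, 0.2546]
ee_rot: [0.875, 0.485, -0.001, 0.0]
ft_force: [0.6, -0.0, -0.9]
grip_width: 0.18
grasp_force: 39.6
```

```bash
python3 - <<'E'
from h import *
f="w2.npz";a,b=wz(f,394,66,.155),wz(f,449,151,.155)
print(a,b,(a+b)/2,np.linalg.norm(a-b),np.degrees(np.arctan2((b-a)[1],(b-a)[0]))+90)
print("hub",wz(f,570,15,.2),wz("w1.npz",322,217,.2))
u=np.array([np.cos(np.radians(5)),np.sin(np.radians(5))]);B=np.array([.543,.1035])
pre=np.r_[B-u*.092,.128+.081+.01];print(pre);to(pre,5)
E
```

```text
[0.5414 0.1426 0.155 ] [0.5501 0.0682 0.155 ] [0.5457 0.1054 0.155 ] 0.07487297521706787 6.698368030082463
hub [0.6318 0.112  0.2   ] [0.6336 0.1136 0.2   ]
[0.4514 0.0955 0.219 ]
[-0.0007  0.0008 -0.6456] [ 0.0292 -0.0011  0.0356]
```

```bash
python3 - <<'E'
from h import *
u=np.array([np.cos(np.radians(6)),np.sin(np.radians(6))]);B=np.array([.545,.105])
pre=np.r_[B-u*.096,.209];print(pre);to(pre,6)
E
```

```text
[0.4495 0.095  0.209 ]
[-0.0007  0.0008 -0.663 ] [ 0.0278 -0.0024  0.0456]
```

Emit:
step_hand(steps={"increments":[[0, 0, -0.1, 0.008, 0, 0.01, 0], [0, 0, -0.25, 0.015, 0, 0.02, 0], [0, 0, -0.4, 0.027, -0.002, 0.03, 0], [0, 0, -0.55, 0.027, -0.002, 0.04, 0], [0, 0, -0.663, 0.027, -0.002, 0.045, 0], [0, 0, -0.663, 0.027, -0.002, 0.045, 0], [0, 0, -0.663, 0.027, -0.002, 0.045, 0]]})

```text
clock: 15.05
position: [0.4496, 0.0944, 0.21]
ee_rot: [0.67, 0.742, -0.0, -0.0]
ft_force: [0.4, -0.2, -1.6]
grip_width: 0.184
grasp_force: 39.6
```

```bash
python3 - <<'E'
from h import *
import cv2
p,r,o=st();print(p,yawy(),o["ft_force"]);np.savez("w3.npz",p=p,q=r.as_quat())
w=optics.camera("wrist");s=optics.camera("scene")
cv2.imwrite("pics/w3.png",w);cv2.imwrite("pics/s3.png",s)
A=cv2.resize(s[170:320,215:345],(520,600),interpolation=cv2.INTER_CUBIC);B=cv2.resize(w[90:290,230:450][:,:],(280,255))
c=np.zeros((600,800,3),np.uint8);c[:,:520]=A;c[:255,520:]=B
d=cv2.resize(optics.camera("side")[180:300,330:450],(280,280),interpolation=cv2.INTER_CUBIC);c[300:580,520:]=d
cv2.imwrite("pics/m3.png",c)
E
```

```text
[0.4496 0.0944 0.21  ] 5.8834629090743835 [ 0.3981 -0.1951 -1.5539]
```

View pics/m3.png

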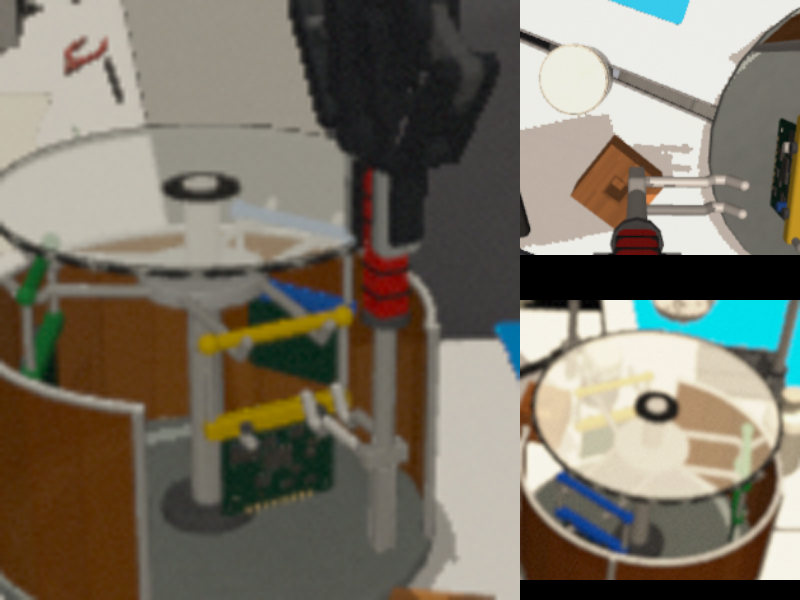

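The composite shows the tool gripped upright, foot pointing at the eye, with tips at composite (308,395), (338,376) in scene and (745,185), (742,213) in wrist.

```bash
python3 - <<'E'
from h import *
import h
def wray(f,u,v):
    a=wz(f,u,v,.1);b=wz(f,u,v,.0);return a,(b-a)
def tri2(s,w):
    p,d=ray("scene",*s);q,e=wray("w3.npz",*w);t=np.linalg.lstsq(np.c_[d,-e],q-p,rcond=None)[0];x,y=p+d*t[0],q+e*t[1];return (x+y)/2,np.linalg.norm(x-y)
P=lambda u,v:(215+u/4-.4,170+v/4-.4)
W=lambda u,v:(230+(u-520)/1.273-.1,90+v/1.275-.1)
t1=tri2(P(308,395),W(746,185));t2=tri2(P(338,376),W(743,213));print(t1,t2)
m=(t1[0]+t2[0])/2;p=st()[0];print("tips mid",m,"rel TCP",m-p,"dir",np.degrees(np.arctan2((m-p)[1],(m-p)[0])))
a,b=atz("scene",*P(210,343),.155),atz("scene",*P(350,315),.155);print("bar",a,b,(a+b)/2,np.linalg.norm(a-b))
a=wz("w3.npz",*W(795,235),.12);print(a)
print("shaft bottom/pin bottom z", atz("scene",*P(385,548),.085),"root",atz("scene",*P(385,450),.128))
E
```

```text
(array([0.5065, 0.1054, 0.1362]), np.float64(0.0034647391992654584)) (array([0.5053, 0.0913, 0.1436]), np.float64(0.004875654094830436))
tips mid [0.5059 0.0983 0.1399] rel TCP [ 0.056   0.004  -0.0706] dir 4.095370455788508
bar [0.5411 0.1393 0.155 ] [0.5451 0.0647 0.155 ] [0.5431 0.102  0.155 ] 0.07470007007782369
[0.5452 0.0758 0.12  ]
shaft bottom/pin bottom z [0.4428 0.0925 0.085 ] root [0.4557 0.0872 0.128 ]
```

Emit:
step_hand(steps={"increments":[[0, 0, 0, 0, 0.02, 0, 0], [0, 0, 0, 0, 0.04, 0, 0], [0, 0, 0, 0, 0.05, 0, 0], [0, 0, 0, 0, 0.05, 0, 0], [0, 0, 0, 0, 0.05, -0.008, 0], [0, 0, 0, 0, 0.05, -0.016, 0], [0, 0, 0, 0, 0.05, -0.022, 0], [0, 0, 0, 0, 0.05, -0.026, 0], [0, 0, 0, 0, 0.05, -0.03, 0], [0, 0, 0, 0, 0.05, -0.03, 0]]})

```text
clock: 16.45
position: [0.4997, 0.0996, 0.2407]
ee_rot: [0.669, 0.743, 0.0, 0.0]
ft_force: [0.3, 0.9, -3.5]
grip_width: 0.184
grasp_force: 39.5
```

```bash
python3 - <<'E'
from h import *
import cv2
p,r,o=st();print(p,o["ft_force"],o["torque"])
np.savez("w4.npz",p=p,q=r.as_quat());w=optics.camera("wrist");s=optics.camera("scene")
cv2.imwrite("pics/w4.png",w);cv2.imwrite("pics/s4.png",s)
for n,a in(("before",cv2.imread("pics/s3.png")),("now",s)):
    h=cv2.cvtColor(a,cv2.COLOR_BGR2HSV).astype(int)[205:300,240:320];m=(h[...,0]>20)&(h[...,0]<32)&(h[...,1]>180)&(h[...,2]>90)
    k,l,q,c=cv2.connectedComponentsWithStats(m.astype(np.uint8))
    for i in range(1,k):
        if q[i,4]>8:print(n,q[i],c[i]+[240,205])
E
```

```text
[0.4997 0.0996 0.2407] [ 0.3042  0.9293 -3.4741] [-0.004   0.0909  0.0341]
before [ 25  42  38  12 135] [282.5926 252.2148]
before [54 62  4  6 14] [295.7857 269.3571]
before [ 26  64  25  11 140] [278.4286 274.1571]
now [60 37  3  5 11] [300.7273 244.2727]
now [ 25  40  29  10 105] [277.5333 249.4286]
now [61 59  2  5  9] [301.4444 265.7778]
now [ 26  60  27  11 154] [279.7922 269.8831]
```

Emit:
step_hand(steps={"increments":[[0, 0, 0, 0, 0, -0.005, 0], [0, 0, 0, 0, 0, -0.01, 0], [0, 0, 0, 0, 0, -0.013, 0], [0, 0, 0, 0, 0, -0.013, 0], [0, 0, 0, 0, -0.006, -0.013, 0], [0, 0, 0, 0, -0.015, -0.013, 0], [0, 0, 0, 0, -0.026, -0.013, 0], [0, 0, 0, 0, -0.038, -0.013, 0], [0, 0, 0, 0, -0.05, -0.013, 0], [0, 0, 0, 0, -0.06, -0.014, 0], [0, 0, 0, 0, -0.068, -0.017, 0], [0, 0, 0, 0, -0.072, -0.022, 0], [0, 0, 0, 0, -0.072, -0.03, 0], [0, 0, 0, 0, -0.072, -0.04, 0], [0, 0, 0, 0, -0.072, -0.048, 0], [0, 0, 0, 0, -0.072, -0.052, 0], [0, 0, 0, 0, -0.072, -0.052, 0]]})

```text
clock: 18.68
position: [0.4281, 0.0921, 0.2926]
ee_rot: [0.669, 0.743, 0.0, -0.0]
ft_force: [0.6, -0.1, -2.4]
grip_width: 0.18
grasp_force: 39.5
```

```bash
cat > yel.py <<'E'
from h import *
import cv2,sys
p,r,o=st();print(o["clock"],p,yawy(),o["ft_force"],o["torque"])
for n in("scene","side"):
    a=optics.camera(n);cv2.imwrite(f"pics/{n}_{sys.argv[1]}.png",a)
    h=cv2.cvtColor(a,cv2.COLOR_BGR2HSV).astype(int);m=(h[...,0]>20)&(h[...,0]<32)&(h[...,1]>150)&(h[...,2]>90)
    k,l,q,c=cv2.connectedComponentsWithStats(m.astype(np.uint8))
    for i in range(1,k):
        if q[i,4]>15:
            ys,xs=np.nonzero(l==i);j,kx=xs.argmin(),xs.argmax();print(n,q[i],(xs[j],ys[xs==xs[j]].mean()),(xs[kx],ys[xs==xs[kx]].mean()))
E
python3 yel.py 5
```

```text
18.675 [0.4281 0.0921 0.2926] 6.02535426907919 [ 0.6463 -0.1314 -2.4074] [-0.0318  0.0895 -0.0289]
scene [102 195  11   7  57] (np.int64(102), np.float64(200.0)) (np.int64(112), np.float64(198.0))
scene [123 213  17   7  64] (np.int64(123), np.float64(216.0)) (np.int64(139), np.float64(215.5))
scene [282 231  34  11 156] (np.int64(282), np.float64(238.5)) (np.int64(315), np.float64(231.5))
scene [282 253  32  14 205] (np.int64(282), np.float64(262.0)) (np.int64(313), np.float64(254.0))
side [341 171  34  10 122] (np.int64(341), np.float64(178.5)) (np.int64(374), np.float64(172.0))
side [343 187  30  11 146] (np.int64(343), np.float64(194.5)) (np.int64(372), np.float64(188.0))
side [ 77 316   9  13  35] (np.int64(77), np.float64(326.5)) (np.int64(85), np.float64(317.0))
```

```bash
python3 - <<'E'
from h import *
T=lambda s,d:tri(("scene",*s),("side",*d))
l=T((282.3,238),(373.7,172.5));r=T((315,232),(341.3,178.5));m=(l[0]+r[0])/2;p=st()[0];print(l,r,m,m-p,np.linalg.norm(l[0]-r[0]))
print(tri(S(208,286),D(497,66)),tri(S(188,338),D(500,35)))
# segment prongs between: wrist w1 local bright/grey near tips
import cv2
a=cv2.imread("pics/w1.png")[270:365,0:110]
h=cv2.cvtColor(a,cv2.COLOR_BGR2HSV).astype(int)
m=(h[...,1]<70)&(h[...,2]>95)
for y in range(0,95,2):print(270+y,''.join('#' if x else '.' for x in m[y]))
E
```

```text
(array([0.4721, 0.135 , 0.2162]), np.float64(0.0011276728458030289)) (array([0.4771, 0.0632, 0.2152]), np.float64(0.013122597114703958)) [0.4746 0.0991 0.2157] [ 0.0467  0.007  -0.0766] 0.07202603704457898
(array([0.416 , 0.2813, 0.1572]), np.float64(0.0006589421856278053)) (array([0.3754, 0.3015, 0.1542]), np.float64(0.0008936022345596721))
270 ####.....................................#....................................................................
272 ###..................................#..................................................#.....................
274 ##........................######..............................................................................
276 #.......................#########.............................................................................
278 ................#.....#############...........................................................................
280 ............#.......##################...........................................................#............
282 ........#..........##########...########......................
[... 4063 characters left out ...]
##########
354 ############.............................................#####.................###############################
356 ###############..........................................#####.................###############################
358 ###################.............................................................##############################
360 #######################..........................................................#############################
362 ##########################........................................................############################
364 ##############################.....................................................###########################
```

```bash
python3 - <<'E'
from h import *
u=np.array([np.cos(np.radians(66)),np.sin(np.radians(66))]);B=np.array([.403,.3035])
z=.176+.0766
to(np.r_[B-u*.097,st()[0][2]],66);to(np.r_[B-u*.097,z],66);print(B-u*.047,z)
E
```

```text
[-0.0002 -0.0003 -1.0469] [ 0.1289 -0.0512  0.    ]
[-0.0002 -0.0003 -1.0469] [ 0.1289 -0.0511  0.0397]
[0.3839 0.2606] 0.2526
```

Emit:
step_hand(steps={"increments":[[0, 0, -0.04, 0.004, -0.002, 0, 0], [0, 0, -0.12, 0.013, -0.006, 0, 0], [0, 0, -0.22, 0.026, -0.011, 0, 0], [0, 0, -0.32, 0.039, -0.016, 0, 0], [0, 0, -0.42, 0.052, -0.021, 0, 0], [0, 0, -0.52, 0.065, -0.026, 0, 0], [0, 0, -0.62, 0.078, -0.031, 0, 0], [0, 0, -0.72, 0.091, -0.036, 0, 0], [0, 0, -0.82, 0.104, -0.041, 0, 0], [0, 0, -0.92, 0.116, -0.046, 0, 0], [0, 0, -0.99, 0.124, -0.049, 0.005, 0], [0, 0, -1.03, 0.129, -0.051, 0.015, 0], [0, 0, -1.047, 0.129, -0.051, 0.027, 0], [0, 0, -1.047, 0.129, -0.051, 0.036, 0], [0, 0, -1.047, 0.129, -0.051, 0.04, 0], [0, 0, -1.047, 0.129, -0.051, 0.04, 0], [0, 0, -1.047, 0.129, -0.051, 0.04, 0]]})

```text
clock: 20.9
position: [0.364, 0.215, 0.2528]
ee_rot: [0.208, 0.978, 0.0, 0.0]
ft_force: [0.4, 0.6, -2.6]
grip_width: 0.185
grasp_force: 39.5
```

```bash
python3 yel.py 6; python3 - <<'E'
from h import *
import cv2
p,r,o=st();np.savez("w6.npz",p=p,q=r.as_quat());a=optics.camera("wrist");cv2.imwrite("pics/w6.png",a)
# compact ascii of prong/bar area
h=cv2.cvtColor(a,cv2.COLOR_BGR2HSV).astype(int)
for v in range(60,300,5):
    s=''
    for u in range(200,460,3):
        H,S_,V=h[v,u]
        s+='Y' if 18<H<34 and S_>140 and V>80 else 'c' if 85<H<100 and S_>120 else 'R' if (H<8 or H>172) and S_>150 and V>80 else '#' if S_<70 and V>130 else '-' if S_<70 and V>60 else '.'
    print(v,s)
E
```

```text
20.9 [0.364  0.215  0.2528] 65.98209638336503 [ 0.4394  0.6257 -2.5758] [-0.0368 -0.0095  0.017 ]
scene [102 195  11   7  58] (np.int64(102), np.float64(200.0)) (np.int64(112), np.float64(198.0))
scene [123 213  17   7  63] (np.int64(123), np.float64(216.0)) (np.int64(139), np.float64(216.0))
scene [184 223  11   6  21] (np.int64(184), np.float64(223.0)) (np.int64(194), np.float64(227.0))
scene [223 282  16  58 389] (np.int64(223), np.float64(309.5)) (np.int64(238), np.float64(310.5))
side [404 148   6  21  51] (np.int64(404), np.float64(168.0)) (np.int64(409), np.float64(149.0))
side [ 76 316  10  13  35] (np.int64(76), np.float64(326.5)) (np.int64(85), np.float64(316.0))
60 .............-------############cccccccccc######################--ccccccccccccccccccccc
65 ..............-------###########ccccccccc.#########################cccccccccccccccccccc
70 ...............------###########.cccccccc#########################-cccccccccccccccccccc
75 .
[... 3430 characters left out ...]
#-#####--..--#.cccccccccccYYYYYYY.cc-##cccccc-##########
265 #####################################..--....#cccccccccccYYYYYYYcccccccccccc.#ccccc..##
270 ###################################..RRRRRRRR-.cccccccccc..-YYYYccccccccccc.###########
275 #################################--............cccccccccccc-YYYYcc.####################
280 #######.......##################--..RRRRRRRRRR..ccccccccc.##YYYY#######################
285 ######...............###########.--............-.###########YYYY#######################
290 #####................########----...RRRRRRRRRR...----######.YYYY################-----##
295 ####................#########----..RRRRRRRRRRRR..----########..###############---------
```

```bash
python3 - <<'E'
import cv2
a=cv2.imread("pics/w6.png");h=cv2.cvtColor(a,cv2.COLOR_BGR2HSV).astype(int)
for v in range(184,312,2):
    s=''
    for u in range(376,566,2):
        H,S_,V=h[v,u]
        s+='Y' if 18<H<34 and S_>140 and V>80 else ' ' if 85<H<100 and S_>120 else '0' if S_<70 and V>190 else '#' if S_<70 and V>120 else '-' if S_<70 and V>60 else '.'
    print(v,s)
E
```

```text
184 YYY.-YYYYYYY------------------------------------                                    00000000000
186 YYYYYYYYYYYY.----------------------------------.                                    00000000000
188 YYYYYYYYYYYYY----------------------.---..------                                     00000000000
190 YYYYYYYYYYYY.---------------------------....---                                     00000000000
192 YYYYYYYYYYYY---------------------------...------                                    00000000000
194 YYYYYYYYYYY.-----------------------.--...--------                                   00000000000
196 YYYYYYYYYYY---------------------------..---------                                   00000000000
198 YYYYYYYYYYY------------------------#####----------                            #-##. 00000000000
200 YYYYYYYYYYY---------------------################################################### 00000000000
202 YYYYYYYYYYY------------------######00000####00000000000000000000000000000000000##00 00000000000
204 YYYYYYYYYYY------------------#00#############00000#00000#00##0#############0#####00 00000000000

[... 4599 characters left out ...]

298 00000000000000000000000####------------------00000000000000000000000000000000000000000000000000
300 00000000000000000000000####------------------#0000000000000000000000000000000000000000000000000
302 0000000000000000000000####--------------------#000000000000000000000000000000000000000000000000
304 00000000000000000000000###----------.----------#00000000000000000000000000000000000000000000000
306 0000000000000000000000####------------......--.-#0000000000000000000000000000000000000000000000
308 -0000000000000000000000###-------.--.-...--------0000000000000000000000000000000000000000000000
310 .0000000000000000000000###---------.-.------------000000000000000000000000000000000000000000000
```

```bash
python3 - <<'E'
from h import *
f="w6.npz";p=np.load(f)["p"];a=np.radians(65.98);u=np.array([np.cos(a),np.sin(a)]);n=np.array([-u[1],u[0]])
for nm,x,y,z in(("tip1",435,204,.160),("tip2",430,264,.160),("lev1a",470,203,.151),("lev1b",530,203,.151),("lev2a",465,259,.151),("lev2b",525,258.5,.151),("foot1",407,236,.182),("foot2",405,258,.182),("cross",538,230,.151)):
    q=wz(f,x,y,z);d=(q-p)[:2];print(nm,q,"along,left",d@u,d@n)
E
```

```text
tip1 [0.3754 0.2996 0.16  ] along,left 0.0819199166822486 0.023945185394947655
tip2 [0.4173 0.2812 0.16  ] along,left 0.08218712953257745 -0.021754558826779822
lev1a [0.388  0.3254 0.151 ] along,left 0.11064403351083597 0.022987121292342313
lev1b [0.4061 0.3661 0.151 ] along,left 0.15513109245234372 0.022967563438546293
lev2a [0.4286 0.3087 0.151 ] along,left 0.11184087379623099 -0.020943102854758644
lev2b [0.4472 0.3513 0.151 ] along,left 0.15832307058195297 -0.02055773376299024
foot1 [0.3818 0.2706 0.182 ] along,left 0.05805878656389679 0.006318169794230854
foot2 [0.396 0.264 0.182] along,left 0.05772649936368034 -0.009325271214034328
cross [0.4289 0.3663 0.151 ] along,left 0.16455292908711294 0.0022765909393877674
```

Emit:
step_hand(steps={"increments":[[0, 0, 0, 0.002, 0.006, 0, 0], [0, 0, 0, 0.002, 0.015, 0, 0], [0, 0, 0, 0.002, 0.026, 0, 0], [0, 0, 0, 0.002, 0.038, 0, 0], [0, 0, 0, 0.002, 0.047, 0, 0], [0, 0, 0, 0.002, 0.052, 0, 0], [0, 0, 0, 0.002, 0.052, 0, 0], [0, 0, 0, 0.002, 0.052, 0.006, 0], [0, 0, 0, 0.002, 0.052, 0.012, 0], [0, 0, 0, 0.002, 0.052, 0.016, 0], [0, 0, 0, 0.002, 0.052, 0.016, 0], [0, 0, 0, 0.002, 0.052, 0.016, 0]]})

```text
clock: 22.55
position: [0.3831, 0.2634, 0.2366]
ee_rot: [0.208, 0.978, -0.0, 0.0]
ft_force: [0.3, -0.0, -3.0]
grip_width: 0.183
grasp_force: 39.5
```

```bash
python3 yel.py 7;python3 - <<'E'
from h import *
T=lambda s,d:tri(("scene",*s),("side",*d))
E
```

```text
22.55 [0.3831 0.2634 0.2366] 66.00958385910086 [ 0.2972 -0.037  -3.0229] [-0.0732  0.0652 -0.0066]
scene [102 195  11   7  57] (np.int64(102), np.float64(200.0)) (np.int64(112), np.float64(198.0))
scene [123 213  17   7  64] (np.int64(123), np.float64(216.0)) (np.int64(139), np.float64(215.5))
scene [184 223  11   6  21] (np.int64(184), np.float64(223.0)) (np.int64(194), np.float64(227.0))
scene [187 293  17  31 171] (np.int64(187), np.float64(320.5)) (np.int64(203), np.float64(295.0))
scene [189 318  16  33 194] (np.int64(189), np.float64(346.0)) (np.int64(204), np.float64(320.5))
side [424 155   5  23  57] (np.int64(424), np.float64(174.4)) (np.int64(428), np.float64(164.0))
side [ 77 316   9  12  34] (np.int64(77), np.float64(326.0)) (np.int64(85), np.float64(316.5))
```

```bash
python3 - <<'E'
from h import *
a,b=atz("scene",188,320.5,.16),atz("scene",203,294.5,.16);print(a,b,(a+b)/2,np.linalg.norm(a-b))
E
```

```text
[0.3657 0.3232 0.16  ] [0.4315 0.2864 0.16  ] [0.3986 0.3048 0.16  ] 0.07541102092872821
```

Emit:
step_hand(steps={"increments":[[0, 0, 0, 0, 0, 0.005, 0], [0, 0, 0, 0, 0, 0.01, 0], [0, 0, 0, 0, 0, 0.016, 0], [0, 0, 0, 0, 0, 0.022, 0], [0, 0, 0, 0, 0, 0.025, 0], [0, 0, 0, 0, 0, 0.025, 0], [0, 0, 0, 0, 0, 0.025, 0]]})

```text
clock: 23.52
position: [0.3832, 0.2634, 0.2116]
ee_rot: [0.208, 0.978, 0.0, 0.0]
ft_force: [-0.6, 0.8, -1.3]
grip_width: 0.182
grasp_force: 39.6
```

```bash
python3 yel.py 8
```

```text
23.525 [0.3832 0.2634 0.2116] 66.00911988996802 [-0.5836  0.7742 -1.2506] [ 0.0502  0.0379 -0.0279]
scene [102 195  11   7  56] (np.int64(102), np.float64(200.0)) (np.int64(112), np.float64(198.0))
scene [123 213  17   7  64] (np.int64(123), np.float64(216.0)) (np.int64(139), np.float64(216.0))
scene [188 294  17  32 166] (np.int64(188), np.float64(322.0)) (np.int64(204), np.float64(296.0))
scene [190 327  14  25 135] (np.int64(190), np.float64(347.0)) (np.int64(203), np.float64(328.0))
side [424 155   5  21  47] (np.int64(424), np.float64(173.0)) (np.int64(428), np.float64(172.5))
side [ 76 316  10  12  35] (np.int64(76), np.float64(326.0)) (np.int64(85), np.float64(316.5))
```

Emit:
step_hand(steps={"increments":[[0, 0, 0, 0, -0.006, 0, 0], [0, 0, 0, 0, -0.016, 0, 0], [0, 0, 0, 0, -0.028, 0, 0], [0, 0, 0, 0, -0.042, 0, 0], [0, 0, 0, 0, -0.055, 0, 0], [0, 0, 0, 0, -0.06, 0, 0], [0, 0, 0, 0, -0.06, -0.015, 0], [0, 0, 0, 0, -0.06, -0.035, 0], [0, 0, 0, 0, -0.06, -0.045, 0], [0, 0, 0, 0, -0.06, -0.045, 0], [0, 0, 0, 0, -0.06, -0.045, 0]]})

```text
clock: 25.0
position: [0.3585, 0.2085, 0.256]
ee_rot: [0.208, 0.978, -0.0, -0.0]
ft_force: [-0.1, 0.4, -1.5]
grip_width: 0.184
grasp_force: 39.7
```

```bash
python3 yel.py 9; python3 - <<'E'
from h import *
to([.4373,.0705,.256],-31.95)
a,b=atz("scene",188.5,321.5,.155),atz("scene",203.5,296,.155);print((a+b)/2)
E
```

```text
25.0 [0.3585 0.2085 0.256 ] 66.01374656722416 [-0.1308  0.4218 -1.5335] [ 0.0049 -0.0664 -0.0446]
scene [102 195  11   7  58] (np.int64(102), np.float64(200.0)) (np.int64(112), np.float64(198.0))
scene [123 213  17   7  64] (np.int64(123), np.float64(216.0)) (np.int64(139), np.float64(215.5))
scene [184 223  11   5  20] (np.int64(184), np.float64(224.0)) (np.int64(194), np.float64(227.0))
scene [188 294  17  32 170] (np.int64(188), np.float64(321.5)) (np.int64(204), np.float64(296.0))
scene [190 319  16  33 191] (np.int64(190), np.float64(347.0)) (np.int64(205), np.float64(320.5))
side [423 155   5  27  59] (np.int64(423), np.float64(177.5)) (np.int64(427), np.float64(162.84615384615384))
side [ 76 317  10  11  34] (np.int64(76), np.float64(326.5)) (np.int64(85), np.float64(317.0))
[-0.001  -0.0002  1.7097] [-0.1281 -0.094  -0.0001]
[0.4031 0.3034 0.155 ]
```

The yellow hanger stays on the stand with its bar at (0.403, 0.303), as estimated; now I return the tool.

Emit:
step_hand(steps={"increments":[[0, 0, 0.05, -0.02, -0.015, 0, 0], [0, 0, 0.2, -0.045, -0.035, 0, 0], [0, 0, 0.36, -0.07, -0.052, 0, 0], [0, 0, 0.53, -0.095, -0.07, 0, 0], [0, 0, 0.7, -0.115, -0.085, 0, 0], [0, 0, 0.87, -0.128, -0.094, 0, 0], [0, 0, 1.04, -0.128, -0.094, 0, 0], [0, 0, 1.21, -0.128, -0.094, 0, 0], [0, 0, 1.38, -0.128, -0.094, 0, 0], [0, 0, 1.55, -0.128, -0.094, 0, 0], [0, 0, 1.66, -0.128, -0.094, 0, 0], [0, 0, 1.71, -0.128, -0.094, 0, 0], [0, 0, 1.71, -0.128, -0.094, 0, 0], [0, 0, 1.71, -0.128, -0.094, 0, 0]]})

```text
clock: 26.85
position: [0.4374, 0.07, 0.2564]
ee_rot: [0.874, 0.485, -0.0, -0.0]
ft_force: [0.1, 0.3, -0.9]
grip_width: 0.178
grasp_force: 39.7
```

```bash
python3 - <<'E'
from h import *
to([.4375,.0704,.1765],-31.95)
E
```

```text
[-0.0002  0.     -0.0003] [ 0.0004 -0.0001  0.0799]
```

Emit:
step_hand(steps={"increments":[[0, 0, 0, 0, 0, 0.03, 0], [0, 0, 0, 0, 0, 0.06, 0], [0, 0, 0, 0, 0, 0.075, 0], [0, 0, 0, 0, 0, 0.082, 0], [0, 0, 0, 0, 0, 0.088, 0], [0, 0, 0, 0, 0, 0.091, 0], [0, 0, 0, 0, 0, 0.091, 0]]})

```text
clock: 27.72
position: [0.4375, 0.0706, 0.1657]
ee_rot: [0.874, 0.485, 0.0, 0.0]
ft_force: [0.5, -0.2, -1.5]
grip_width: 0.186
grasp_force: 39.6
```

Emit:
step_hand(steps={"increments":[[0, 0, 0, 0, 0, 0.008, 0], [0, 0, 0, 0, 0, 0.016, 0], [0, 0, 0, 0, 0, 0.022, 0], [0, 0, 0, 0, 0, 0.026, 0], [0, 0, 0, 0, 0, 0.029, 0], [0, 0, 0, 0, 0, 0.029, 0], [0, 0, 0, 0, 0, 0.029, 0]]})

```text
clock: 28.6
position: [0.4376, 0.0706, 0.1367]
ee_rot: [0.875, 0.485, 0.0, 0.0]
ft_force: [-0.8, 0.4, -0.7]
grip_width: 0.185
grasp_force: 39.6
```

Seated to within 1 mm; release and rise.

Emit:
step_hand(steps={"increments":[[0, 0, 0, 0, 0, 0.001, 0.1], [0, 0, 0, 0, 0, 0.001, 0.3], [0, 0, 0, 0, 0, 0.001, 0.6], [0, 0, 0, 0, 0, 0.001, 1], [0, 0, 0, 0, 0, 0.001, 1], [0, 0, 0, 0, 0, 0.001, 1], [0, 0, 0, 0, 0, 0.001, 1], [0, 0, 0, 0, 0, -0.02, 1], [0, 0, 0, 0, 0, -0.07, 1], [0, 0, 0, 0, 0, -0.12, 1], [0, 0, 0, 0, 0, -0.14, 1], [0, 0, 0, 0, 0, -0.14, 1], [0, 0, 0, 0, 0, -0.14, 1]]})

```text
clock: 30.22
position: [0.437, 0.0706, 0.2756]
ee_rot: [0.874, 0.485, -0.0, -0.0]
ft_force: [0.6, 0.2, -0.7]
grip_width: 1.001
grasp_force: 0.0
```

```bash
python3 yel.py 10; python3 - <<'E'
from h import *
import cv2
p,r,o=st();np.savez("w10.npz",p=p,q=r.as_quat());a=optics.camera("wrist");cv2.imwrite("pics/w10.png",a)
b=cv2.imread("pics/w2.png")
for n,i in(("w2",b),("w10",a)):
    h=cv2.cvtColor(i,cv2.COLOR_BGR2HSV).astype(int)[150:290,290:380];m=((h[...,0]<6)|(h[...,0]>174))&(h[...,1]>150)&(h[...,2]>60)
    ys,xs=np.nonzero(m);print(n,xs.min()+290,xs.max()+290,ys.min()+150,ys.max()+150)
x=cv2.imread("pics/scene0.png").astype(int);y=cv2.imread("pics/scene_10.png").astype(int)
for nm,(u,v,w,t) in dict(block=(305,240,345,360),jar=(278,325,308,375),solv=(355,260,395,328),flux=(170,290,203,350)).items():print(nm,np.abs(x-y)[v:t,u:w].max(2).mean())
for nm,lo,hi in(("blue",105,125),("green",55,75)):
    h=cv2.cvtColor(cv2.imread("pics/scene_10.png"),cv2.COLOR_BGR2HSV).astype(int)[205:300,205:330];m=(h[...,0]>lo)&(h[...,0]<hi)&(h[...,1]>150);ys,xs=np.nonzero(m);print(nm,len(xs),xs.mean()+205,ys.min()+205,ys.max()+205)
E
```

```text
30.225 [0.437  0.0706 0.2756] -31.960980670606403 [ 0.6463  0.1668 -0.7343] [ 0.0206  0.0274 -0.0467]
scene [102 195  11   7  56] (np.int64(102), np.float64(201.0)) (np.int64(112), np.float64(198.0))
scene [123 213  17   7  64] (np.int64(123), np.float64(216.0)) (np.int64(139), np.float64(216.0))
scene [184 223  10   6  16] (np.int64(184), np.float64(223.0)) (np.int64(193), np.float64(227.5))
scene [188 294  17  32 171] (np.int64(188), np.float64(321.5)) (np.int64(204), np.float64(296.0))
scene [190 319  16  33 190] (np.int64(190), np.float64(347.0)) (np.int64(205), np.float64(320.5))
side [423 155   5  28  61] (np.int64(423), np.float64(178.0)) (np.int64(427), np.float64(162.84615384615384))
side [ 76 316  10  12  35] (np.int64(76), np.float64(326.5)) (np.int64(85), np.float64(316.5))
w2 323 349 207 243
w10 328 359 211 247
block 11.674791666666666
jar 4.969333333333333
solv 4.720955882352941
flux 27.72222222222222
blue 74 294.01351351351354 240 249
green 191 256.151832460733 235 264
```

```bash
python3 - <<'E'
from h import *
g=wz("w10.npz",349,237,.191);d=g[:2]-np.array([.4376,.0705]);print(g,np.hypot(*d)/.15)
g=wz("w2.npz",339,233,.191);print(g)
if np.hypot(*d)/.15<.16: print(manip.hand_in())
E
```

```text
[0.454  0.0626 0.191 ] 0.12170765543665588
[0.4486 0.0642 0.191 ]
the job is handed in; nothing more can be done
None
```

I handed the job in at about 30 s of the 69 s allowed: the yellow hanger hangs on the inspection stand, measured at the estimated seat. The tool is back in its block, leaning about 0.12 rad by my measurement (limit 0.2). In the last pictures the blue and green hangers still hang on the carousel and the solvent bottle and jar have not moved; the flux bottle was partly hidden by the hanger, so I couldn't confirm it the same way. `hand_in()` returned no verdict.

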